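# Hook the hanger arm onto the slotted post

### The arm

A 6-joint arm with a two-finger parallel gripper is mounted at the origin on a cart in front of the work surface, level with it; the furniture and walls round the work are solid. World frame = base frame: x ahead of the robot, y to its left, z up, the work surface at z = 0. Lengths are in m, angles in rad, forces in N, time in s.
With the tool pointing down it reaches from about 0.25 to 0.775 m from the base axis. Payload 4 kg.
Tool frame: the origin (TCP) lies midway between the tips of the shut fingers; the grasp point (between the pads) lies 19 mm behind it; z points along the fingers, y is the direction in which the jaws open and shut (so a half turn about z gives the same grasp; the last joint's range is limited). The gripper opens to 94 mm and grips with 3 to 60 N. Pads are 16 mm wide; open, the fingers measure 119 mm over their backs; the gripper's body (75 mm by 177 mm) begins 78 mm behind the grasp point.
Start: joints at [0.998, 0.087, 1.371, -0, 1.684, -0.103], TCP at [0.249, 0.49, 0.206] pointing down, gripper open.
Joint ranges: [-3.1, 3.1], [-0.76, 2.03], [0.27, 2.55], [-1.08, 4.22], [0.17, 2.65], [-2.57, 2.57]. Speed limits (rad/s): [2.79, 2.79, 3.14, 3.14, 3.14, 3.14].

### API

Orientations are given as [roll, pitch, yaw] about the fixed x, y, z axes, in that order (R = Rz(yaw) Ry(pitch) Rx(roll)).
In Python, from bench import robot gives the robot as it stands.
- The arm moves only by the tool drive_tool, never from a script. Its argument "series" is a list that holds one entry, the list of rows, each a list of 7 numbers: the turn, a rotation vector about the tool's x, y, z in rad, then the shift along the tool's x, y, z in cm, then the opening in per cent of the stroke, from 0 (shut) to 100 (fully open). In form: [[[rx, ry, rz, tx, ty, tz, fingers], ...]]. A call has 1 to 20 rows; each row is the pose to reach, as a shift and turn from the pose measured when the call began, along the tool's axes at that moment; what a row does not reach only later rows make up. A row lasts 1/10 s, in which the tool goes at most 50 mm and 8.59 degrees, less where a joint would pass 70% of its speed; a pose out of reach is approached as far as the arm can. A call with a gripper value outside its range is refused whole. The fingers move at their own pace and stop on an object; the grip force is fixed at half the most. Time passes only in rows, so rows that repeat a pose let the fingers close. It gives the time, the measured TCP pose, the force and the opening at its end, in the units of the state.
- robot.get_obs(): the state, without advancing time (a new reading comes with each control period).
- robot.snapshot(name): name is "scene" or "top" or "wrist"; returns a dict with "img" (384x512x3 uint8, blue, green, red), "depth" (384x512 float32, m along the optical axis (not along the pixel's ray), 0 where there is no reading), "vertical_fov" (degrees; the focal length in pixels is half the picture's height over the tangent of half this angle, whatever the lens; pixels are square), "cx", "cy" (the principal point, pixels), "dist_coeffs" ([k1, k2, p1, p2, k3] as OpenCV has them; the pictures are not rectified), "rvec" (rotation vector, rad) and "tvec" (3), from world to camera coordinates, as OpenCV has them. Camera axes: x right, y down, z forward; pixel columns grow to the right and rows downward; lengths in m; the calibration is good to about 2 mm. A picture is of the moment at which its call begins.
- robot.close_job(): hands the job in, once; it reports no verdict.
The state is a dict: "time": time; "joint_positions": joint angles; "qvel": joint speeds; "joint_torque": joint torques, N m; "tool_pos": TCP position; "ee_rot": TCP orientation; "wrist_force": force on the tool from outside, world axes, zero at the start; "wrist_torque": the same for the moment, N m; "width": finger opening in m.
Only numpy, scipy, OpenCV 4.12 (cv2) and the standard library are available. Lean on these libraries where they do the work, as an engineer would, in place of code of your own. Each camera call takes 0.05 s, during which the arm holds its last target.

### The job

Pick up the yellow hanger arm, feel its two hook tabs into the two slots of the grey bench post, then press it down until it is fully home and the red spring clip snaps out over its bottom edge; let go of it there. The slotted strip is clamped a little off the middle of the post, so search for the slots with light contact and never force the arm against the post. Leave the label roll and the jar where they are.

Things in the scene. Friction and masses are not known exactly. Their poses are not given: they have to be found in the camera images.
- hanger_grip (a point): Grip point on the loose yellow hanger arm (0.2 to 0.33 kg, stands on its own foot at the start): middle of its horizontal arm, 16 mm wide and 16 mm high, 30 mm in front of the flat back face and 87 mm above the underside. Axes: +x out of the back face (into the post when mounted), z up; the arm runs to -x. Grip across y from above; below the arm is a 10 mm web.
- hanger_back (a point): Bottom middle of the hanger's flat back face, same axes. Back flange 30 mm wide, 95 mm tall; its lowest 7 mm are a cross bar, above that a 14 mm high window for the clip. The foot is 34 mm wide and reaches to 70 mm before the face; the arm ends 121 mm before the face with an upturned end, top 109 mm up.
- hanger: The whole hanger; origin and axes as hanger_back. Two steel hook tabs, 5 mm wide, stand 11.5 mm out of the back face on its centre line: necks 8 mm high, undersides 36 and 80 mm above the origin, each ending in a lip that hangs 13 mm below the neck, 6.5 mm clear of the face at the upper tab, 8.5 mm at the lower. So the tabs span 23 to 44 and 67 to 88 mm in height. In the grip it can swivel.
- post: Grey slotted post with a dark base plate 120 x 96 x 10 mm, fixed on the bench; origin at bench level in the plane of its slotted face. +x points into the post, the face looks to -x, z up. Post channel 53 mm wide, top 173 mm above the bench, hollow behind the face.
- post_slots (a point): On the post's middle line in the face plane, at the height of the lower slot's lower edge (81 mm). The face is a 48 mm wide, 5 mm thick aluminium strip with two slots 7 mm wide, 27 mm high, the upper one 44 mm higher. The strip is clamped off centre: both slots stand together some 2.5 to 10 mm beside this point (along post y), and no pose tells where; the strip does not slide when pushed.
- post_home (a point): On the post's middle line in the face plane, 45 mm above the bench, post axes: hanger_back comes here when fully home, but for the strip's sideways offset (2.5 to 10 mm). The tabs enter with hanger_back 16 mm higher than this (3 mm to spare up and down); from there the hanger goes 16 mm down until the necks rest on the slots' lower edges.
- clip (a joint): Red sprung clip in the strip, 12 mm wide: foot 53 mm above the bench and 4 mm proud of the face, sloping to flush 9 mm higher. 0 = out, positive (m) = pushed in. The cross bar pushes it in on the way down against a 4 to 8 N spring (some 5 to 15 N of downward press with friction); when the hanger is home it springs out again in the window.
- roll: Loose white roll of labels, 84 x 89 x 61 mm, standing on its end; bystander. Origin at the centre of its underside.
- jar: Loose white jar with pink lid, diameter 53, height 46 mm; bystander. Origin at the centre of its underside.
There are look-alikes about, which are no part of the job. Of the things that look like the hanger, the larger one is meant.

How it is judged:
By the outcome, as a careful person would: the job done as asked, in the order asked, and still so for the second after the job is handed in, with the robot touching nothing.
It also fails if it takes over 64 s, if anything falls off the work surface, if the arm or the gripper's body presses on something with over 40 N, if the wrist force passes 120 N, or if a joint passes its speed limit or range.

## Working session

There is one attempt and no reset: what is moved stays moved. The work goes in short steps, Python scripts to look and compute and a tool call to move; the robot and the scene stay as the last step left them, time stands still between calls to the robot, and variables do not carry over. Pictures are saved under pics/ and viewed, and the job is handed in when it is done.

Besides the shell and the picture viewer there is one more tool, called after "Call:" as name(argument=value, ...) on one line, values as JSON. drive_tool: Moves the arm, as the interface text tells. Its arguments: {"type":"object","properties":{"series":{"type":"array","items":{"type":"array","items":{"type":"array","items":{"type":"number"}}}}},"required":["series"]}

```bash
ls; mkdir -p pics
cat > h.py <<'E'
import numpy as np, cv2, pickle
from bench import robot
from scipy.spatial.transform import Rotation as R
def snap(n,tag):
    s=robot.snapshot(n); cv2.imwrite(f'pics/{tag}.png',s['img']); pickle.dump(s,open(f'pics/{tag}.pkl','wb')); return s
def cam(s):
    h=s['img'].shape[0]; f=h/2/np.tan(np.radians(s['vertical_fov'])/2)
    K=np.array([[f,0,s['cx']],[0,f,s['cy']],[0,0,1]]); Rm=cv2.Rodrigues(np.array(s['rvec'],float))[0]
    return K,np.array(s['dist_coeffs'],float),Rm,np.array(s['tvec'],float).ravel()
def cloud(s):
    K,d,Rm,t=cam(s); h,w=s['depth'].shape
    u,v=np.meshgrid(np.arange(w),np.arange(h))
    p=cv2.undistortPoints(np.stack([u,v],-1).reshape(-1,1,2).astype(np.float64),K,d).reshape(h,w,2)
    z=s['depth'][...,None]; c=np.concatenate([p*z,z],-1)
    return (c-t)@Rm
def ray(s,u,v):
    K,d,Rm,t=cam(s); p=cv2.undistortPoints(np.array([[[u,v]]],float),K,d).ravel()
    return -Rm.T@t, Rm.T@np.array([p[0],p[1],1])
def atz(s,u,v,z):
    o,r=ray(s,u,v); return o+r*(z-o[2])/r[2]
def proj(s,P):
    K,d,Rm,t=cam(s); return cv2.projectPoints(np.array(P,float).reshape(-1,3),Rm,t,K,d)[0].reshape(-1,2)
def big(s,u0,u1,v0,v1,k,tag):
    cv2.imwrite(f'pics/{tag}.png',cv2.resize(s['img'][v0:v1,u0:u1],None,fx=k,fy=k,interpolation=cv2.INTER_CUBIC))
E
python3 - <<'E'
from h import *
o=robot.get_obs(); print(o)
for n in ['scene','top','wrist']:
    s=snap(n,n+'0'); print(n,s['vertical_fov'],cam(s)[2:],-cam(s)[2].T@cam(s)[3])
E
```

```text
pics
{'time': 0.0, 'joint_positions': array([ 9.97920353e-01,  8.79416080e-02,  1.37222381e+00, -4.45046280e-06,
        1.68360397e+00, -1.03094159e-01]), 'qvel': array([-0.00157996, -0.00035935,  0.00042323, -0.00126695,  0.00011856,
       -0.00112167]), 'joint_torque': array([ 4.70245013e-04, -3.40185320e+01, -3.02423716e+01,  7.16992049e-02,
        3.33896151e-02, -1.97139866e-04]), 'tool_pos': array([0.24868712, 0.48995668, 0.20432695]), 'ee_rot': array([-3.13942702e+00, -2.19611849e-04,  2.67181011e+00]), 'wrist_force': array([ 0.22506593, -0.32616418, -0.47040119]), 'wrist_torque': array([ 0.04380552,  0.04664226, -0.02971168]), 'width': 0.09403854439667768}
scene 49.222431311463005 (array([[ 0.7676087 , -0.64078904,  0.01289562],
       [-0.282558  , -0.35640217, -0.89058322],
       [ 0.57527199,  0.67997566, -0.45463748]]), array([-0.34157457,  0.33911763,  0.44532644])) [ 0.10183218 -0.40082613  0.50887938]
top 56.79579703365005 (array([[-0.02221718, -0.99942541, -0.02559786],
       [-0.99283718,  0.02506271, -0.11681694],
       [ 0.11739137,  0.02281917, -0.99282353]]), array([0.27460033, 0.64145254, 0.85104479])) [0.54305346 0.23894588 0.92689899]
wrist 61.91014071075499 (array([[ 0.45214955,  0.89194013, -0.00189261],
       [ 0.85974569, -0.43526235,  0.26717792],
       [ 0.23748293, -0.12243154, -0.96364536]]), array([-0.55016073, -0.02802627,  0.39059555])) [0.18009062 0.52633286 0.38284235]
```

View pics/scene0.png

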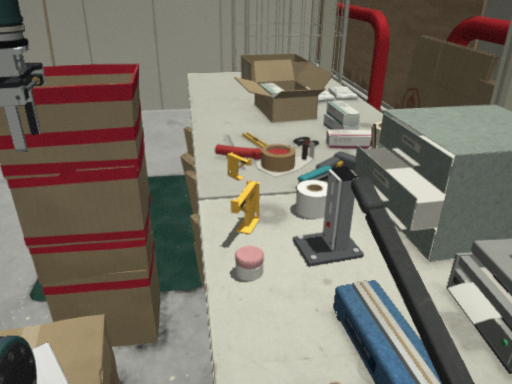

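View pics/top0.png

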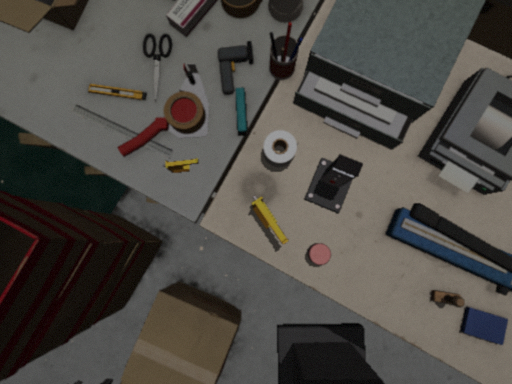

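View pics/wrist0.png

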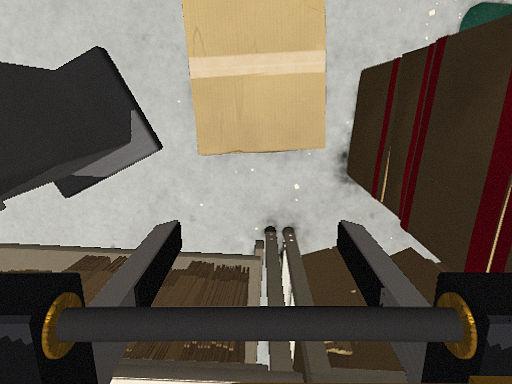

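The top view shows the hanger from about (257,200) to (286,243). The post is at about (335,183), the jar at (319,254), the roll at (280,148), and the small look-alike at (181,166). I'll enlarge these.

Run:
```python
from h import *
s=pickle.load(open('pics/top0.pkl','rb')); big(s,230,380,130,270,5,'t1')
s2=pickle.load(open('pics/scene0.pkl','rb')); big(s2,220,370,160,290,5,'s1')
P=cloud(s)
for u,v in [(257,200),(262,208),(270,218),(278,231),(284,241),(346,165),(330,190),(319,254),(280,148)]: print(u,v,P[v,u])
```

```text
257 200 [0.62809218 0.24464536 0.09341657]
262 208 [0.60862418 0.23337399 0.0969171 ]
270 218 [0.58486625 0.21530522 0.09576365]
278 231 [0.55430076 0.19754225 0.09434452]
284 241 [0.53119738 0.18545058 0.11046589]
346 165 [0.69040811 0.05214825 0.17342222]
330 190 [0.65802227 0.05579709 0.00916074]
319 254 [0.49715849 0.09726687 0.04522136]
280 148 [7.75020357e-01 1.80778155e-01 7.43933620e-04]
```

View pics/t1.png

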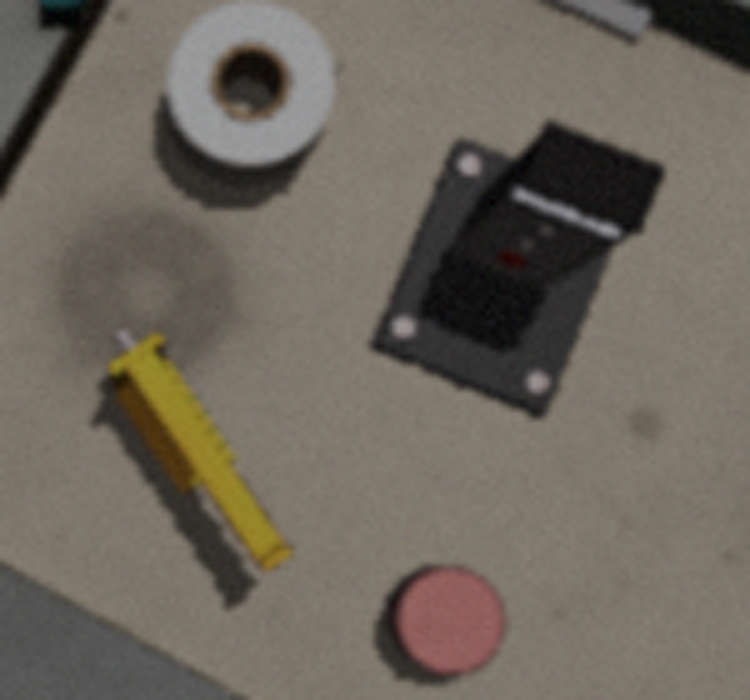

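View pics/s1.png

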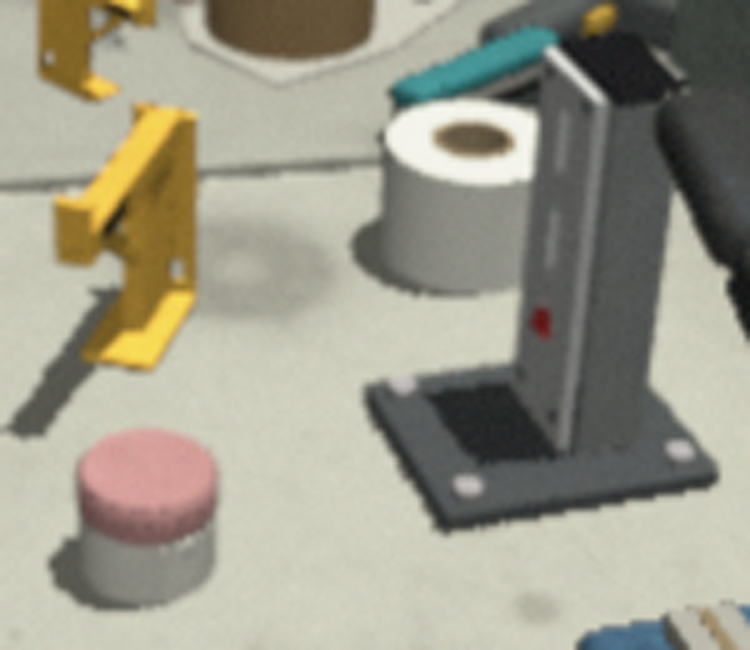

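Run:
```python
from h import *
s=pickle.load(open('pics/top0.pkl','rb')); P=cloud(s); im=s['img'].astype(int)
b,g,r=im[...,0],im[...,1],im[...,2]
vv,uu=np.mgrid[:384,:512]
roi=(uu>245)&(uu<292)&(vv>190)&(vv<250)
y=roi&(r>110)&(b<70)&(P[...,2]>0.09)&(P[...,2]<0.1)
Q=P[y]; print('yel',len(Q),np.median(Q[:,2]))
c=Q[:,:2].mean(0); d=np.linalg.svd(Q[:,:2]-c)[2][0]; d*=np.sign(d[0]); print('axis',c,np.degrees(np.arctan2(d[1],d[0])))
t=(Q[:,:2]-c)@d; n=(Q[:,:2]-c)@[-d[1],d[0]]
for a in np.arange(-.07,.08,.01):
    m=(t>=a)&(t<a+.01)
    if m.any(): print(round(a,2),m.sum(),n[m].min(),n[m].max(), np.median(n[m]))
print('t range',t.min(),t.max())
# edges from pixel with known heights (crop/5)
f=lambda x,y:(x/5+230,y/5+130)
for nm,x,yy,z in [('backL',113,375,.095),('backR?',160,340,.095),('backmid top edge tab',122,333,.088),('end1',265,567,.109),('end2',290,548,.109),('strip0',515,188,.173),('strip1',622,236,.173),('p2',662,170,.173),('p3',550,123,.173),('bp',373,345,.01),('bp',545,415,.01),('bp',455,140,.01)]:
    print(nm,atz(s,*f(x,yy),z))
roi=(uu>325)&(uu<370)&(vv>145)&(vv<185)&(P[...,2]>.165)&(P[...,2]<.18)
Q=P[roi][:,:2].astype(np.float32); print('post',len(Q),np.median(P[roi][:,2])); rc=cv2.minAreaRect(Q*1000); print(rc, cv2.boxPoints(rc))
for nm,u,v,z in [('lid',319,254,.046),('roll',280,148,.061)]: print(nm,atz(s,u,v,z))
```

```text
yel 339 0.09479428816617971
axis [0.58251765 0.21619506] 32.225097869773826
-0.06 24 -0.0070209773973301725 0.006981735781071312 -0.00035300314533801957
-0.05 31 -0.00776570581714944 0.007580005164846417 -1.352681687170957e-05
-0.04 27 -0.007142310741739901 0.007683010184740785 -6.889843635608354e-05
-0.03 30 -0.007252250669541064 0.00755900813774601 0.0002043846344733158
-0.02 30 -0.008087265726728502 0.00754395544866757 0.00020159189102422813
-0.01 29 -0.008032570350627852 0.00770553519153655 -5.6093522534311176e-05
0.0 29 -0.00790865635296148 0.007026807082355659 -0.0007352896826337414
0.01 26 -0.007377026585827399 0.007010491861118741 -0.00019609576594020256
0.02 28 -0.007215821883629596 0.007607036490859292 0.00020178473176537753
0.03 28 -0.007362131828756204 0.007672226119892493 0.0002241482556742193
0.04 29 -0.007476534767717201 0.007631948288727312 0.0003718887260423531
0.05 28 -0.013715783800732611 0.013509840668478532 -0.0005072909080652402
t range -0.05858145877714432 0.05632693884000341
backL [0.61637704 0.25525992 0.095     ]
backR? [0.63237047 0.23275136 0.095     ]
backmid top edge tab [0.63691856 0.25066402 0.088     ]
end1 [0.52581762 0.18780673 0.109     ]
end2 [0.53414166 0.17616346 0.109     ]
strip0 [0.68563396 0.07984297 0.173     ]
strip1 [0.66361551 0.03575187 0.173     ]
p2 [0.69165285 0.01734304 0.173     ]
p3 [0.71352959 0.06361104 0.173     ]
bp [0.63615642 0.12218456 0.01      ]
bp [0.59793965 0.0359786  0.01      ]
bp [0.74280548 0.07531273 0.01      ]
post 432 0.17244261846661973
((688.5399780273438, 48.18785095214844), (54.978973388671875, 36.35920333862305), 64.24420928955078) [[660.22125   31.329023]
 [692.9683    15.529631]
 [716.8587    65.04668 ]
 [684.11163   80.84607 ]]
lid [0.49719902 0.09739199 0.046     ]
roll [0.75992849 0.18456257 0.061     ]
```

```bash
cat >> h.py <<'E'
def plan(p,rpy,o=None):
    "shift(cm) and rotvec in current tool frame to reach TCP p, rpy"
    o=o or robot.get_obs(); Rc=R.from_euler('xyz',o['ee_rot']); 
    sh=Rc.inv().apply(np.array(p)-o['tool_pos'])*100; rv=(Rc.inv()*R.from_euler('xyz',rpy)).as_rotvec()
    print('rot',rv.round(4),'shift cm',sh.round(3)); return rv,sh
E
python3 - <<'E'
from h import *
plan([.6052,.2305,.20],[np.pi,0,np.radians(-147.8)])
E
```

```text
rot [-0.0015 -0.0011 -1.0318] shift cm [-43.532  -7.004   0.459]
```

Call:
drive_tool(series=[[[0,0,-0.14,-4.5,-0.7,0,100],[0,0,-0.28,-9,-1.4,0,100],[0,0,-0.42,-13.5,-2.1,0,100],[0,0,-0.56,-18,-2.9,0.1,100],[0,0,-0.7,-22.5,-3.6,0.2,100],[0,0,-0.84,-27,-4.3,0.3,100],[0,0,-0.94,-31.5,-5.0,0.4,100],[0,0,-1.0,-36,-5.8,0.4,100],[0,0,-1.03,-40,-6.4,0.45,100],[0,0,-1.032,-43.5,-7.0,0.45,100],[0,0,-1.032,-43.5,-7.0,0.45,100],[0,0,-1.032,-43.5,-7.0,0.45,100],[0,0,-1.032,-43.5,-7.0,0.45,100]]])

```text
time: 1.45
tool_pos: [0.6041, 0.2315, 0.2]
ee_rot: [3.142, -0.002, -2.578]
wrist_force: [-0.5, 0.3, 0.5]
width: 0.0937
```

Run:
```python
from h import *
s=snap('wrist','w1'); o=robot.get_obs(); print(o['time'],o['tool_pos'],o['ee_rot'],o['qvel'].round(3),o['joint_positions'])
```

```text
1.5 [0.60395522 0.23180029 0.20026643] [-3.14134976e+00 -1.62489769e-03 -2.57778699e+00] [ 0.006 -0.006 -0.001 -0.001 -0.001  0.001] [ 2.79236881e-01  3.07707664e-01  1.12237855e+00 -6.96336024e-04
  1.71299776e+00 -1.85546348e+00]
```

View pics/w1.png

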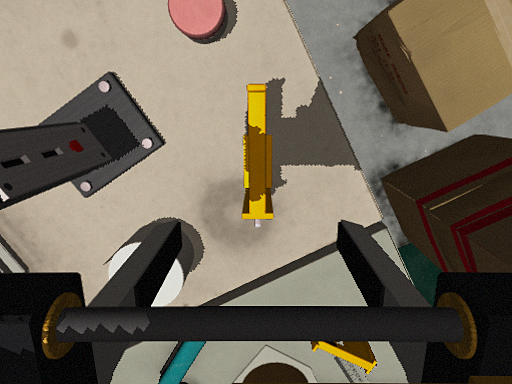

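The wrist picture shows the hanger's arm from (257,88) to (257,215). The post face is also visible, with the slots at about (14,162) and (45,153) and the clip at (75,146). I'll measure both here.

Run:
```python
from h import *
s=pickle.load(open('pics/w1.pkl','rb')); big(s,0,170,60,210,4.5,'w1p'); big(s,215,300,75,235,3.7,'w1h')
P=cloud(s); im=s['img'].astype(int)
b,g,r=im[...,0],im[...,1],im[...,2]
vv,uu=np.mgrid[:384,:512]
y=(uu>235)&(uu<280)&(vv>80)&(vv<225)&(r>120)&(b<90)&(P[...,2]>.09)&(P[...,2]<.1)
Q=P[y];c=Q[:,:2].mean(0); d=np.linalg.svd(Q[:,:2]-c)[2][0]; d*=np.sign(d[0]); print(len(Q),np.median(Q[:,2]),c,np.degrees(np.arctan2(d[1],d[0])))
t=(Q[:,:2]-c)@d; n=(Q[:,:2]-c)@[-d[1],d[0]]
for a in np.arange(-.07,.08,.01):
    m=(t>=a)&(t<a+.01)
    if m.any(): print(round(a,2),m.sum(),n[m].min().round(4),n[m].max().round(4), (n[m].min()/2+n[m].max()/2).round(4))
print('t',t.min(),t.max(),'back',c+d*t.max())
# face points: 
m=(uu<110)&(vv>110)&(vv<190)&(P[...,2]>.02)&(P[...,2]<.165)
Q=P[m]; print('face cand',len(Q))
best=None
rng=np.random.default_rng(0)
for k in range(500):
    i=rng.choice(len(Q),3,False); nn=np.cross(Q[i[1]]-Q[i[0]],Q[i[2]]-Q[i[0]]); l=np.linalg.norm(nn)
    if l<1e-6: continue
    nn/=l; e=abs((Q-Q[i[0]])@nn)<.0015
    if best is None or e.sum()>best.sum(): best=e
F=Q[best]; c=F.mean(0); nn=np.linalg.svd(F-c)[2][2]; nn*=np.sign(nn[0]); print(best.sum(),c,nn,'yaw',np.degrees(np.arctan2(nn[1],nn[0])))
print('z range',F[:,2].min(),F[:,2].max())
ex=np.array([nn[0],nn[1],0]);ex/=np.linalg.norm(ex); ey=np.array([-ex[1],ex[0],0])
for z in np.arange(.02,.17,.01):
    q=F[(F[:,2]>z)&(F[:,2]<z+.01)]
    if len(q): print(z.round(2),len(q),(q@ey).min().round(4),(q@ey).max().round(4))
```

```text
1288 0.0941990035473725 [0.57746257 0.2132952 ] 32.523913507115914
-0.06 55 -0.0083 0.0071 -0.0006
-0.05 215 -0.0076 0.0071 -0.0002
-0.04 215 -0.0086 0.0071 -0.0007
-0.03 162 -0.0077 0.0071 -0.0003
-0.02 69 -0.0069 0.0071 0.0001
-0.01 43 -0.0054 0.0053 -0.0
0.0 19 -0.0055 0.0053 -0.0001
0.01 14 -0.0084 0.0053 -0.0015
0.02 35 -0.0085 0.0053 -0.0016
0.03 34 -0.0086 0.0062 -0.0012
0.04 129 -0.0078 0.0072 -0.0003
0.05 222 -0.0146 0.0138 -0.0004
0.06 76 -0.0145 0.0138 -0.0003
t -0.051730617564953944 0.06251694668420305 back [0.63017481 0.24690753]
face cand 5685
4681 [0.67553213 0.06022174 0.09876692] [ 9.09140424e-01 -4.16489287e-01  6.03152730e-04] yaw -24.613143844857362
z range 0.02000005354118278 0.16494275499384675
0.02 211 0.3106 0.3589
0.03 229 0.31 0.359
0.04 218 0.31 0.3589
0.05 231 0.3099 0.3591
0.06 294 0.3102 0.3591
0.07 319 0.3103 0.359
0.08 324 0.3105 0.3591
0.09 342 0.3102 0.3591
0.1 384 0.3102 0.3586
0.11 484 0.3103 0.3587
0.12 524 0.3105 0.3586
0.13 437 0.3116 0.359
0.14 345 0.3213 0.3588
0.15 269 0.3343 0.357
0.16 70 0.3436 0.3539
```

View pics/w1p.png

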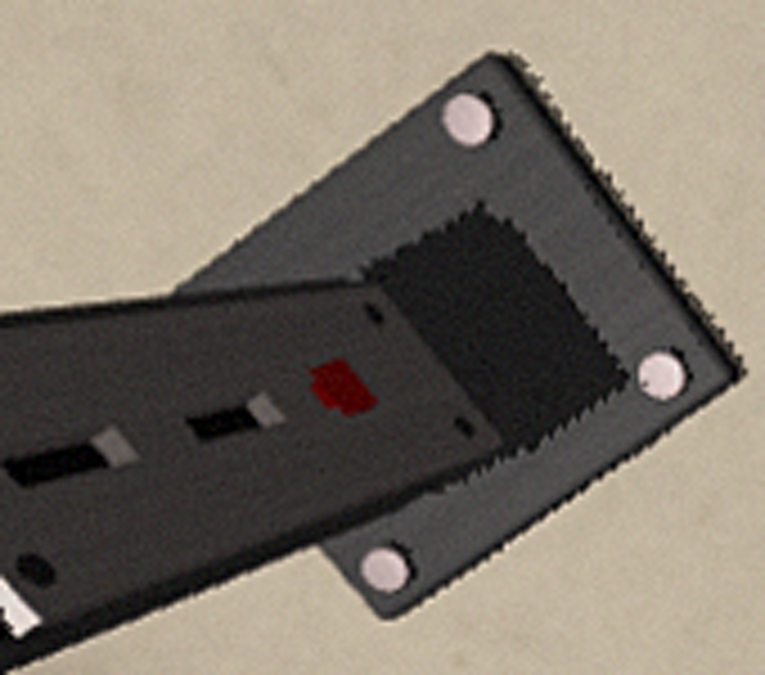

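View pics/w1h.png

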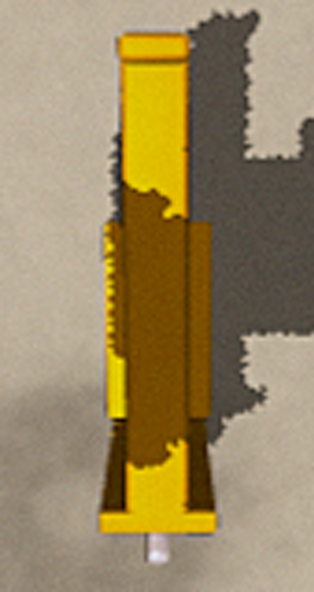

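Run:
```python
from h import *
s=pickle.load(open('pics/w1.pkl','rb'))
c=np.array([.67553,.06022,.0988]); yaw=np.radians(-24.6); ex=np.array([np.cos(yaw),np.sin(yaw),0]); ey=np.array([-ex[1],ex[0],0])
for nm,x,y in [('lowU a',187,420),('lowU b',265,394),('lowL a',197,441),('lowL b',287,417),('upU a',5,463),('upU b',115,428),('upL a',20,485),('upL b',138,460),('clip1',312,374),('clip2',343,360),('clip3',376,406),('clip4',347,415),('screw1',375,314),('screw2',466,427),('stripcornerlow',500,440),('stripc2',365,280)]:
    o,r=ray(s,x/4.5-.5+.11,y/4.5+60-.5+.11); q=o+r*((c-o)@ex)/(r@ex); print(nm,'y',(q@ey).round(4),'z',q[2].round(4))
print('facex',c@ex)
# base plate and post middle via depth
P=cloud(s);vv,uu=np.mgrid[:384,:512]
m=(uu<170)&(vv>60)&(vv<210)&(abs(P[...,2]-.01)<.004); Q=P[m]; 
X=Q@ex;Y=Q@ey
for a in np.arange(X.min(),X.max(),.01):
    k=(X>=a)&(X<a+.01)
    if k.sum(): print((a-c@ex).round(3),k.sum(),Y[k].min().round(4),Y[k].max().round(4))
# same with top cam: 
t=pickle.load(open('pics/top0.pkl','rb')); 
for nm,x,y,z in [('strip0',515,188,.173),('strip1',622,236,.173)]:
    q=atz(t,x/5+230,y/5+130,z); print(q@ex-c@ex,q@ey)
P=cloud(t);m=(uu>325)&(uu<370)&(vv>145)&(vv<185)&(P[...,2]>.165)&(P[...,2]<.18); Q=P[m]; print('top post', (Q@ex).min()-c@ex,(Q@ex).max()-c@ex,(Q@ey).min(),(Q@ey).max())
plan([.6302-.03*np.cos(np.radians(32.4)),.2469-.03*np.sin(np.radians(32.4)),.068],[np.pi,0,np.radians(-147.6)])
```

```text
lowU a y 0.3331 z 0.1064
lowU b y 0.3315 z 0.0803
lowL a y 0.3375 z 0.1082
lowL b y 0.3373 z 0.0795
upU a y 0.3331 z 0.1503
upU b y 0.3315 z 0.124
upL a y 0.3372 z 0.1511
upL b y 0.3381 z 0.1249
clip1 y 0.3294 z 0.0611
clip2 y 0.3277 z 0.0468
clip3 y 0.34 z 0.0482
clip4 y 0.3403 z 0.0605
screw1 y 0.318 z 0.0207
screw2 y 0.3512 z 0.0201
stripcornerlow y 0.3572 z 0.0098
stripc2 y 0.3088 z 0.0137
facex 0.5891478394346448
-0.061 807 0.2823 0.3782
-0.051 756 0.2823 0.3781
-0.041 752 0.2826 0.3783
-0.031 765 0.2822 0.3785
-0.021 755 0.2825 0.3786
-0.011 744 0.2823 0.3786
-0.001 465 0.2821 0.3788
0.009 281 0.2829 0.3787
0.019 242 0.2825 0.3789
0.029 209 0.283 0.3788
0.039 176 0.2836 0.3791
0.049 131 0.3529 0.379
0.001018223845050903 0.3580123563052769
-0.0006474720929169342 0.3087572786006198
top post -0.0014691139665714559 0.035058741889594014 0.3028910960852737 0.3580207972509636
rot [-0.0002 -0.0016 -0.0017] shift cm [-0.047 -0.128 13.227]
```

Call:
drive_tool(series=[[[0,0,0,-0.05,-0.13,3,100],[0,0,0,-0.05,-0.13,6.5,100],[0,0,0,-0.05,-0.13,10,100],[0,0,0,-0.05,-0.13,12.2,100],[0,0,0,-0.05,-0.13,13.2,100],[0,0,0,-0.05,-0.13,13.2,100],[0,0,0,-0.05,-0.13,13.2,60],[0,0,0,-0.05,-0.13,13.2,30],[0,0,0,-0.05,-0.13,13.2,0],[0,0,0,-0.05,-0.13,13.2,0],[0,0,0,-0.05,-0.13,13.2,0],[0,0,0,-0.05,-0.13,13.2,0],[0,0,0,-0.05,-0.13,13.2,0],[0,0,0,-0.05,-0.13,13.2,0]]])

```text
time: 2.9
tool_pos: [0.6049, 0.2308, 0.0682]
ee_rot: [-3.141, -0.002, -2.578]
wrist_force: [-0.2, -0.1, -0.1]
width: 0.0334
```

Run:
```python
from h import *
s=snap('wrist','w2'); o=robot.get_obs(); print(o['time'],o['tool_pos'],o['ee_rot'],o['width'],o['wrist_force'],o['wrist_torque'])
```

```text
2.95 [0.60489461 0.23079739 0.06818168] [-3.14140942e+00 -1.73370191e-03 -2.57786627e+00] 0.029138339028968528 [0.1355388  0.07277305 0.0862049 ] [ 0.11133491 -0.00260076  0.00563022]
```

View pics/w2.png

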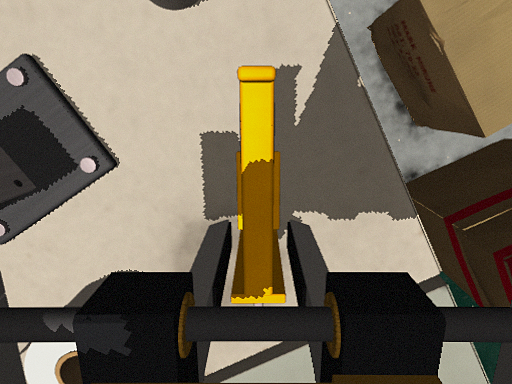

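The fingers are still closing evenly on the arm at (257,240). I'll let them finish, then lift.

Call:
drive_tool(series=[[[0,0,0,0,0,0,0],[0,0,0,0,0,0,0],[0,0,0,0,0,0,0],[0,0,0,0,0,0,0],[0,0,0,0,0,0,0],[0,0,0,0,0,0,0]]])

```text
time: 3.55
tool_pos: [0.6049, 0.2308, 0.0681]
ee_rot: [-3.141, -0.002, -2.578]
wrist_force: [0.7, 0.6, -0.9]
width: 0.0152
```

Call:
drive_tool(series=[[[0,0,0,0,0,-0.5,0],[0,0,0,0,0,-1.5,0],[0,0,0,0,0,-3,0],[0,0,0,0,0,-4.5,0],[0,0,0,0,0,-6,0],[0,0,0,0,0,-7,0],[0,0,0,0,0,-7,0],[0,0,0,0,0,-7,0],[0,0,0,0,0,-7,0]]])

```text
time: 4.45
tool_pos: [0.6044, 0.2307, 0.1369]
ee_rot: [3.141, -0.004, -2.578]
wrist_force: [0.2, -0.4, -1.8]
width: 0.0155
```

Run:
```python
from h import *
o=robot.get_obs(); print(o['time'],o['tool_pos'],o['ee_rot'],o['width'],o['wrist_force'],o['wrist_torque'])
s=snap('wrist','w3'); s=snap('scene','s3'); big(s,200,370,130,290,4,'s3b')
```

```text
4.45 [0.60438726 0.23069878 0.13692368] [ 3.14117968 -0.00382424 -2.57782558] 0.015499301482270729 [ 0.23473942 -0.37456211 -1.7754116 ] [ 0.04547286  0.03194581 -0.03036098]
```

View pics/w3.png

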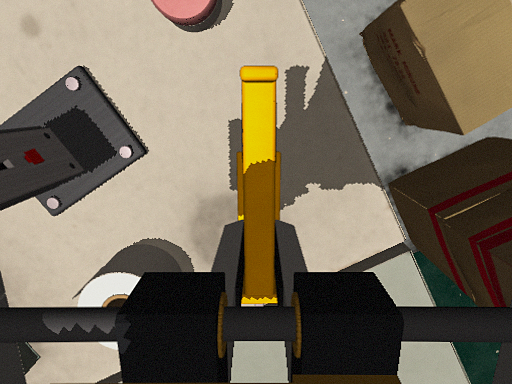

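View pics/s3b.png

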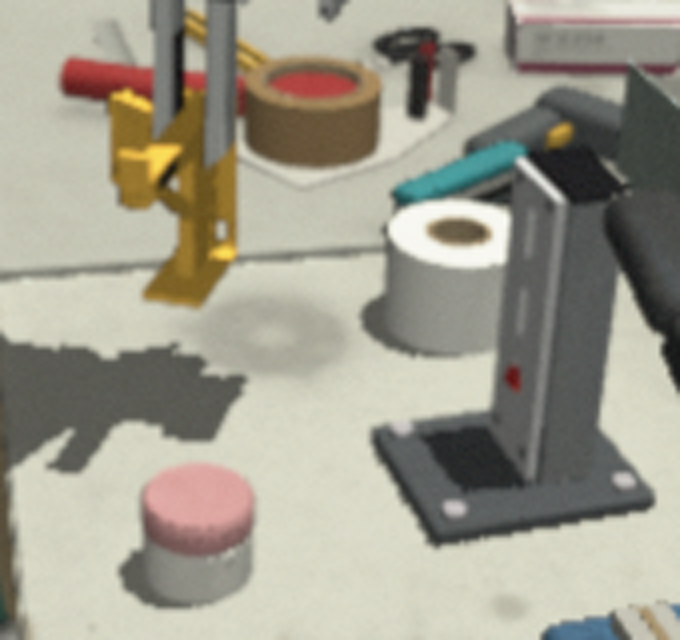

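Held: width is 15.5 mm and the force shows about 2 N of weight. Next I'll check the hanger's pitch and where it sits in the grip from the depth image.

Run:
```python
from h import *
s=pickle.load(open('pics/w3.pkl','rb')); P=cloud(s); im=s['img'].astype(int); o=robot.get_obs()
b,g,r=im[...,0],im[...,1],im[...,2]
vv,uu=np.mgrid[:384,:512]
y=(uu>238)&(uu<283)&(vv>60)&(vv<308)&(r>90)&(b<90)&(P[...,2]>.14)
Q=P[y]; Rc=R.from_euler('xyz',o['ee_rot']); L=Rc.inv().apply(Q-o['tool_pos'])
for a in np.arange(-.04,.12,.008):
    m=(L[:,0]>=a)&(L[:,0]<a+.008)
    if m.sum(): print(a.round(3),m.sum(),'y',L[m,1].min().round(4),L[m,1].max().round(4),'z',np.median(L[m,2]).round(4))
print(L[:,0].min(),L[:,0].max())
m=(L[:,0]>-.02)&(L[:,0]<.08)&(abs(L[:,1])<.007)
k=abs(L[m,2]-np.median(L[m,2]))<.004
print('slope',np.polyfit(L[m,0][k],L[m,2][k],1), 'yslope')
```

```text
-0.032 337 y -0.0093 0.0099 z -0.0264
-0.024 381 y -0.007 0.0092 z -0.0263
-0.016 388 y -0.0069 0.0083 z -0.0263
-0.008 395 y -0.0068 0.0082 z -0.0264
0.0 407 y -0.0067 0.0079 z -0.0262
0.008 420 y -0.0071 0.0079 z -0.0263
0.016 456 y -0.0077 0.0083 z -0.0262
0.024 490 y -0.0076 0.0082 z -0.0262
0.032 486 y -0.0075 0.0081 z -0.0262
0.04 506 y -0.0078 0.0079 z -0.0262
0.048 543 y -0.0072 0.0084 z -0.0261
0.056 575 y -0.0076 0.0083 z -0.0261
0.064 578 y -0.0075 0.0082 z -0.026
0.072 641 y -0.0074 0.008 z -0.0261
0.08 736 y -0.0073 0.008 z -0.0273
0.088 219 y -0.0072 0.0079 z -0.0396
-0.030922851921391884 0.09047645464775603
slope [ 0.00311679 -0.02633998] yslope
```

```bash
cat >> h.py <<'E'
YAW=np.radians(-24.6); EX=np.array([np.cos(YAW),np.sin(YAW),0]); EY=np.array([-EX[1],EX[0],0]); FX=.5891
def tgt(gap,y,under,yaw=None):
    return EX*(FX-.0305-gap)+EY*(y-.0004)+np.array([0,0,under+.0688])
def post(o=None):
    o=o or robot.get_obs(); p=o['tool_pos']; f=o['wrist_force']; t=o['wrist_torque']
    print('t',round(o['time'],2),'gap',(FX-.0305-p@EX).round(4),'y',(p@EY+.0004).round(4),'under',(p[2]-.0688).round(4),'yawerr',np.degrees(o['ee_rot'][2]-YAW-np.pi).round(2),'rp',np.degrees(o['ee_rot'][:2]).round(2),'F xyz post',(f@EX).round(2),(f@EY).round(2),f[2].round(2),'T',(t@EX).round(3),(t@EY).round(3),t[2].round(3),'w',o['width'])
E
python3 - <<'E'
from h import *
print(tgt(.035,.3347,.061)); plan(tgt(.035,.3347,.061),[np.pi,0,YAW+np.pi]); post()
E
```

```text
[0.6152387  0.08599301 0.1298    ]
rot [-0.0016 -0.0039  0.9931] shift cm [  6.811 -12.811   0.719]
t 4.55 gap 0.1051 y 0.4617 under 0.068 yawerr -303.1 rp [179.97  -0.23] F xyz post -0.26 0.61 -2.92 T 0.049 0.008 0.037 w 0.01563996187554857
```

Call:
drive_tool(series=[[[0,0,0.1,1.0,-0.5,0,0],[0,0,0.22,2,-1.5,0,0],[0,0,0.34,3,-3,0,0],[0,0,0.46,3.8,-4.5,0.2,0],[0,0,0.58,4.6,-6,0.4,0],[0,0,0.7,5.2,-7.5,0.6,0],[0,0,0.82,5.8,-9,0.7,0],[0,0,0.92,6.2,-10.5,0.7,0],[0,-0.004,0.98,6.5,-11.8,0.7,0],[-0.001,-0.004,0.993,6.8,-12.6,0.7,0],[-0.001,-0.004,0.993,6.8,-12.8,0.7,0],[-0.001,-0.004,0.993,6.8,-12.8,0.7,0],[-0.001,-0.004,0.993,6.8,-12.8,0.7,0],[-0.001,-0.004,0.993,6.8,-12.8,0.7,0]]])

```text
time: 5.95
tool_pos: [0.6151, 0.0868, 0.13]
ee_rot: [-3.141, 0.0, 2.714]
wrist_force: [-0.1, -0.2, -3.1]
width: 0.016
```

Run:
```python
from h import *
post(); plan(tgt(.035,.3347,.061),[np.pi,0,YAW+np.pi])
s=snap('wrist','w4'); s=snap('scene','s4'); big(s,220,390,130,290,4,'s4b')
s=snap('top','t4'); big(s,230,400,120,270,4,'t4b')
```

```text
t 5.95 gap 0.0355 y 0.3354 under 0.0612 yawerr 0.07 rp [-1.7998e+02  1.0000e-02] F xyz post -0.0 -0.19 -3.08 T 0.056 -0.078 -0.03 w 0.016037521231537587
rot [-0.0003  0.0001  0.0013] shift cm [-0.046 -0.068  0.018]
```

View pics/w4.png

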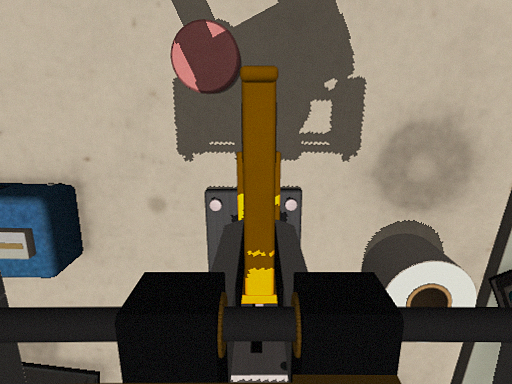

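View pics/s4b.png

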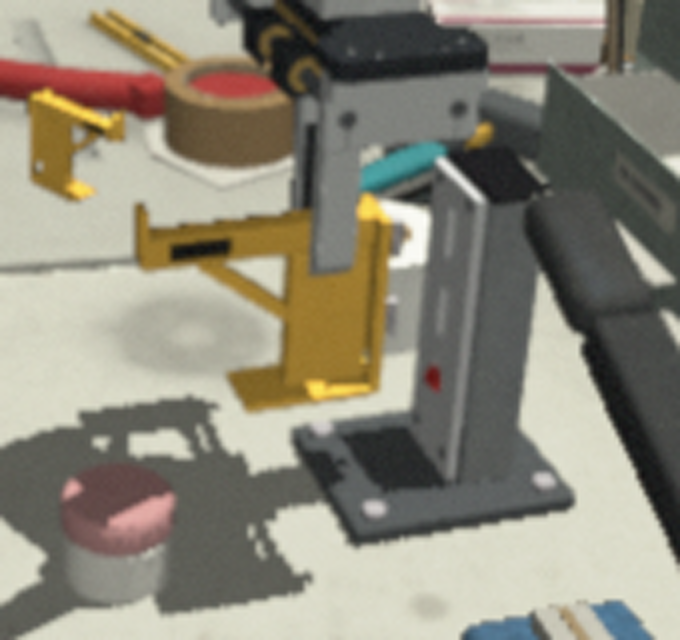

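The wrist view shows the upper tab at about (259,306) and the upper slot at (257,346). I'll compare them in a crop.

Run:
```python
from h import *
s=pickle.load(open('pics/w4.pkl','rb')); big(s,215,305,285,384,6,'w4b')
```

```text
(no output)
```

View pics/w4b.png

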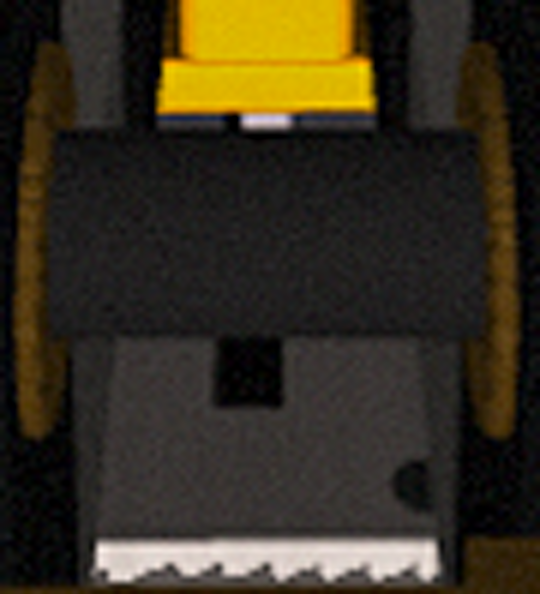

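View pics/t4b.png

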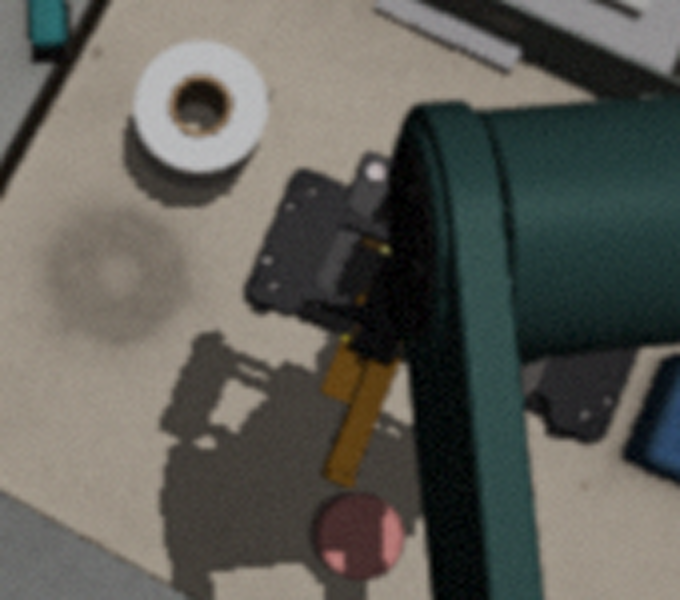

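Run:
```python
from h import *
s=pickle.load(open('pics/w4.pkl','rb'))
U=lambda x:215+x/6-.42
V=lambda y:285+y/6-.42
for nm,x,y in [('slotL',214,405),('slotR',284,405),('slotLt',216,345),('slotRt',282,345),('stripL350',110,350),('stripR350',415,350),('L500',90,500),('R500',450,500),('topL',97,540),('topR',440,540),('bandL',75,350),('bandR',460,350),('hole',412,485),('holeL',120,485)]:
    o,r=ray(s,U(x),V(y)); q=o+r*(FX-o@EX)/(r@EX); print(nm,(q@EY).round(4),q[2].round(4))
for nm,x,y,z in [('tabL',238,121,.149),('tabR',292,121,.149),('flL',157,110,.156),('flR',377,110,.156)]:
    q=atz(s,U(x),V(y),z); print(nm,(q@EY).round(4),(q@EX-FX).round(4))
P=cloud(s)
for u,v in [(240,360),(256,348),(235,345),(280,345),(288,345),(283,366),(229,345)]: print(u,v,P[v,u]@EX-FX,P[v,u]@EY,P[v,u][2])
```

```text
slotL 0.331 0.151
slotR 0.3379 0.151
slotLt 0.331 0.1429
slotRt 0.3378 0.1429
stripL350 0.3202 0.1436
stripR350 0.3514 0.1436
L500 0.3198 0.1626
R500 0.3532 0.1625
topL 0.3209 0.167
topR 0.3519 0.167
bandL 0.3166 0.1436
bandR 0.356 0.1435
hole 0.3498 0.1608
holeL 0.3225 0.1608
tabL 0.3334 -0.0307
tabR 0.3386 -0.0307
flL 0.3262 -0.0368
flR 0.3462 -0.0369
240 360 -0.000598643566849355 0.32535624946177166 0.1576072619255898
256 348 0.029911792803290593 0.33408360456485214 0.11433214763397766
235 345 0.00023804777389102583 0.3215760349414634 0.14508686129090573
280 345 -0.00040730292910962085 0.34895237178020594 0.14575509569050787
288 345 -0.06652820193108033 0.34555372309821103 0.2208131529833314
283 366 -0.0004306901517705519 0.3496166944474581 0.1616388487506945
229 345 -0.06896837407577494 0.32658190342399873 0.22362878541921902
```

Both views put the slot centre at y=0.3345 to 0.3347. The tab is at about 0.3355 to 0.336, so I'll shift about -1.2 mm and close in gently.

Call:
drive_tool(series=[[[0,0,0,-0.4,-0.12,0,0],[0,0,0,-0.8,-0.12,0,0],[0,0,0,-1.2,-0.12,0,0],[0,0,0,-1.6,-0.12,0,0],[0,0,0,-2.0,-0.12,0,0],[0,0,0,-2.0,-0.12,0,0],[0,0,0,-2.0,-0.12,0,0],[0,0,0,-2.0,-0.12,0,0]]])

```text
time: 6.9
tool_pos: [0.6328, 0.0773, 0.13]
ee_rot: [-3.141, 0.0, 2.713]
wrist_force: [-0.3, -0.5, -3.4]
width: 0.0157
```

Run:
```python
from h import *
post(); s=snap('wrist','w5'); big(s,215,305,285,384,6,'w5b')
s=snap('scene','s5'); big(s,280,360,160,260,6,'s5b')
```

```text
t 6.9 gap 0.0154 y 0.334 under 0.0612 yawerr 0.05 rp [-179.98    0.  ] F xyz post -0.08 -0.56 -3.37 T 0.012 0.007 -0.045 w 0.01566849465493702
```

View pics/w5b.png

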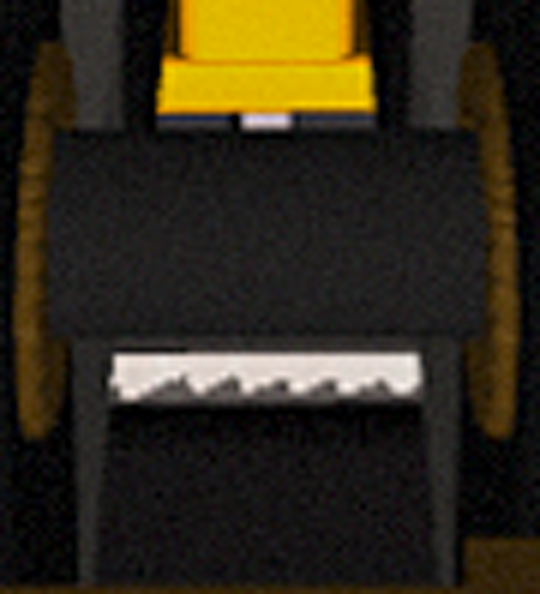

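View pics/s5b.png

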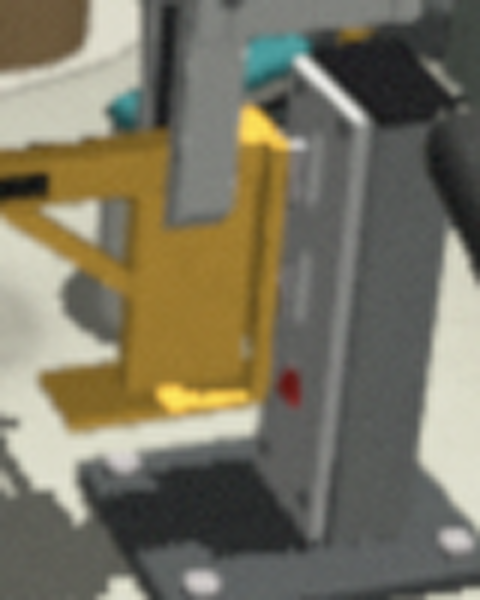

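The upper tab points at the upper slot in the scene view. I'll advance slowly.

Call:
drive_tool(series=[[[0,0,0,-0.1,0,0,0],[0,0,0,-0.2,0,0,0],[0,0,0,-0.3,0,0,0],[0,0,0,-0.4,0,0,0],[0,0,0,-0.5,0,0,0],[0,0,0,-0.5,0,0,0]]])

```text
time: 7.6
tool_pos: [0.6374, 0.0751, 0.13]
ee_rot: [-3.141, 0.0, 2.713]
wrist_force: [-0.3, 0.5, -1.9]
width: 0.0158
```

Run:
```python
from h import *
post()
```

```text
t 7.6 gap 0.0103 y 0.3341 under 0.0612 yawerr 0.05 rp [-1.7998e+02  1.0000e-02] F xyz post -0.47 0.31 -1.94 T 0.028 0.016 0.034 w 0.01579694697179144
```

No contact yet at a gap of 10.3 mm, and contact on the face was expected near 11.5 mm. Continuing in.

Call:
drive_tool(series=[[[0,0,0,-0.1,0,0,0],[0,0,0,-0.2,0,0,0],[0,0,0,-0.3,0,0,0],[0,0,0,-0.3,0,0,0]]])

```text
time: 8.0
tool_pos: [0.6403, 0.0738, 0.13]
ee_rot: [-3.141, 0.0, 2.713]
wrist_force: [0.1, -0.3, -2.7]
width: 0.0159
```

Run:
```python
from h import *
post()
```

```text
t 8.0 gap 0.0072 y 0.334 under 0.0612 yawerr 0.05 rp [-1.7998e+02  2.0000e-02] F xyz post 0.21 -0.25 -2.66 T -0.01 -0.012 0.037 w 0.015930699220221
```

Call:
drive_tool(series=[[[0,0,0,-0.1,0,0,0],[0,0,0,-0.2,0,0,0],[0,0,0,-0.3,0,0,0],[0,0,0,-0.4,0,0,0],[0,0,0,-0.5,0,0,0],[0,0,0,-0.5,0,0,0]]])

```text
time: 8.6
tool_pos: [0.6449, 0.0717, 0.13]
ee_rot: [-3.141, 0.0, 2.713]
wrist_force: [1.1, -0.1, -2.3]
width: 0.0157
```

Run:
```python
from h import *
post()
```

```text
t 8.6 gap 0.002 y 0.334 under 0.0612 yawerr 0.04 rp [-1.7997e+02  2.0000e-02] F xyz post 1.05 0.42 -2.32 T 0.029 -0.053 0.034 w 0.01571683673464819
```

Call:
drive_tool(series=[[[0,0,0,-0.06,0,0,0],[0,0,0,-0.12,0,0,0],[0,0,0,-0.18,0,0,0],[0,0,0,-0.18,0,0,0]]])

```text
time: 9.0
tool_pos: [0.6466, 0.0708, 0.13]
ee_rot: [-3.141, 0.0, 2.713]
wrist_force: [0.7, 0.4, -2.7]
width: 0.0161
```

Run:
```python
from h import *
post()
```

```text
t 9.0 gap 0.0001 y 0.334 under 0.0612 yawerr 0.04 rp [-1.7998e+02  2.0000e-02] F xyz post 0.48 0.69 -2.68 T -0.016 0.008 0.014 w 0.016063842238008823
```

Call:
drive_tool(series=[[[0,0,0,-0.04,0,0,0],[0,0,0,-0.08,0,0,0],[0,0,0,-0.08,0,0,0]]])

```text
time: 9.3
tool_pos: [0.6473, 0.0705, 0.13]
ee_rot: [-3.141, 0.0, 2.713]
wrist_force: [-0.6, -0.2, -2.0]
width: 0.0159
```

Run:
```python
from h import *
post()
s=snap('scene','s6'); big(s,280,360,160,260,6,'s6b')
```

```text
t 9.3 gap -0.0006 y 0.334 under 0.0612 yawerr 0.04 rp [-1.7997e+02  1.0000e-02] F xyz post -0.41 -0.44 -1.95 T -0.039 0.048 -0.045 w 0.015934495581881793
```

View pics/s6b.png

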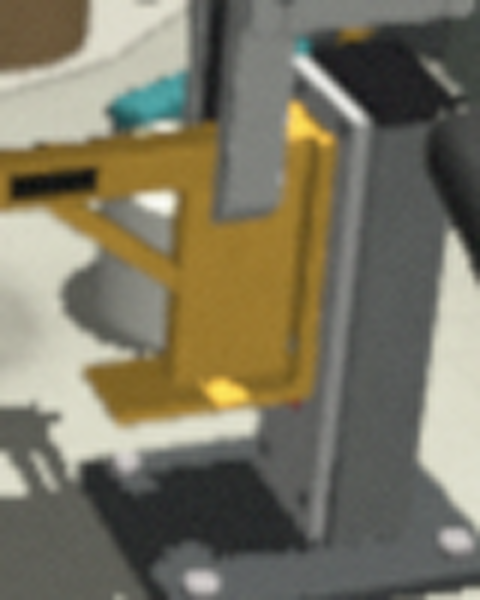

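Both tabs are inside and the back face is nearly at the strip. I'll nudge forward until there's light contact.

Call:
drive_tool(series=[[[0,0,0,-0.04,0,0,0],[0,0,0,-0.08,0,0,0],[0,0,0,-0.08,0,0,0]]])

```text
time: 9.65
tool_pos: [0.6475, 0.0705, 0.13]
ee_rot: [-3.141, -0.001, 2.713]
wrist_force: [-3.0, 0.7, -1.5]
width: 0.0155
```

Run:
```python
from h import *
post()
```

```text
t 9.65 gap -0.0008 y 0.334 under 0.0612 yawerr 0.05 rp [-1.7996e+02 -7.0000e-02] F xyz post -3.0 -0.59 -1.54 T -0.071 0.511 0.051 w 0.015463798565302203
```

The face is in contact at 3 N. Going down.

Call:
drive_tool(series=[[[0,0,0,0,0,0.1,0],[0,0,0,0,0,0.2,0],[0,0,0,0,0,0.3,0],[0,0,0,0,0,0.4,0],[0,0,0,0,0,0.5,0]]])

```text
time: 10.15
tool_pos: [0.6474, 0.0709, 0.1259]
ee_rot: [3.141, -0.001, 2.713]
wrist_force: [-3.9, 1.3, 4.7]
width: 0.0155
```

Run:
```python
from h import *
post()
```

```text
t 10.15 gap -0.0006 y 0.3343 under 0.0571 yawerr 0.07 rp [ 1.7999e+02 -5.0000e-02] F xyz post -4.12 -0.44 4.72 T -0.033 0.926 -0.057 w 0.01545106061900481
```

Call:
drive_tool(series=[[[0,0,0,0,0,0.1,0],[0,0,0,0,0,0.2,0],[0,0,0,0,0,0.3,0],[0,0,0,0,0,0.4,0],[0,0,0,0,0,0.5,0]]])

```text
time: 10.65
tool_pos: [0.6472, 0.0713, 0.1218]
ee_rot: [3.141, -0.001, 2.714]
wrist_force: [-4.9, 0.9, 6.3]
width: 0.0154
```

Run:
```python
from h import *
post()
s=snap('scene','s7'); big(s,280,360,160,260,6,'s7b')
```

```text
t 10.65 gap -0.0002 y 0.3346 under 0.053 yawerr 0.08 rp [ 1.7995e+02 -7.0000e-02] F xyz post -4.82 -1.2 6.28 T -0.072 1.238 -0.001 w 0.01540806033789535
```

View pics/s7b.png

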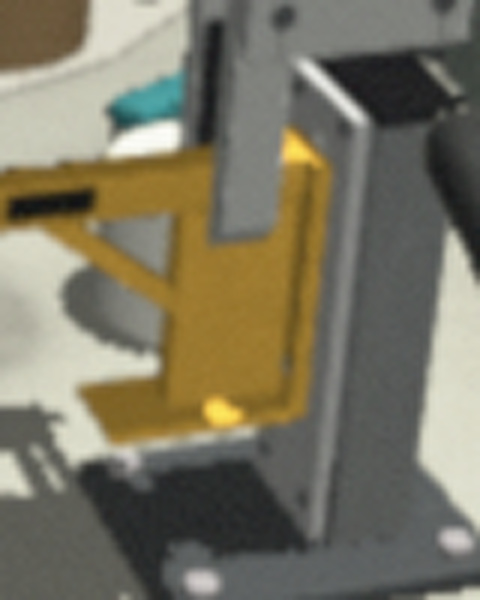

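Call:
drive_tool(series=[[[0,0,0,-0.03,-0.03,0.1,0],[0,0,0,-0.05,-0.03,0.2,0],[0,0,0,-0.05,-0.03,0.3,0],[0,0,0,-0.05,-0.03,0.4,0],[0,0,0,-0.05,-0.03,0.5,0]]])

```text
time: 11.2
tool_pos: [0.6474, 0.0704, 0.1149]
ee_rot: [-3.141, -0.002, 2.714]
wrist_force: [-2.5, 1.4, -0.7]
width: 0.0155
```

Run:
```python
from h import *
post()
```

```text
t 11.2 gap -0.0007 y 0.3339 under 0.0461 yawerr 0.08 rp [-1.7998e+02 -1.0000e-01] F xyz post -2.88 0.2 -0.67 T 0.017 0.62 0.045 w 0.0155173442346917
```

The force has dropped, so the clip has likely sprung out. I'll press the last millimetres until the hanger seats.

Call:
drive_tool(series=[[[0,0,0,0,0,0.1,0],[0,0,0,0,0,0.2,0],[0,0,0,0,0,0.3,0],[0,0,0,0,0,0.3,0]]])

```text
time: 11.6
tool_pos: [0.6476, 0.0702, 0.1133]
ee_rot: [-3.141, -0.0, 2.713]
wrist_force: [-4.8, 1.7, 2.7]
width: 0.0158
```

Run:
```python
from h import *
post()
s=snap('scene','s8'); big(s,280,360,160,260,6,'s8b')
```

```text
t 11.6 gap -0.001 y 0.3338 under 0.0445 yawerr 0.07 rp [-1.7999e+02 -2.0000e-02] F xyz post -5.06 -0.47 2.73 T -0.195 0.754 -0.016 w 0.015833834652723623
```

View pics/s8b.png

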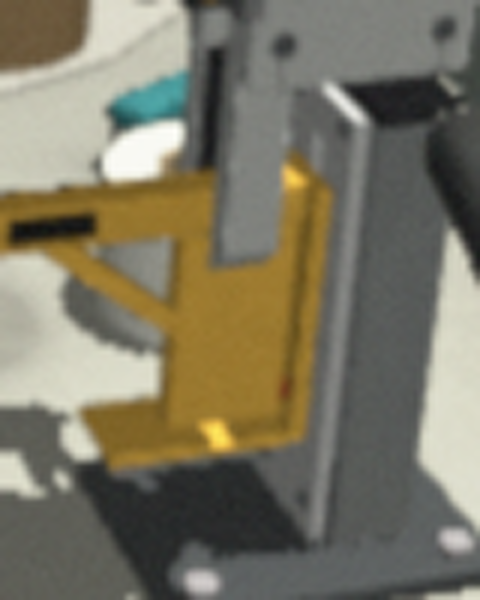

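Red clip now shows in the window at (286,388) of the crop. I'll press a bit more to confirm it's seated.

Call:
drive_tool(series=[[[0,0,0,0,0,0.1,0],[0,0,0,0,0,0.2,0],[0,0,0,0,0,0.3,0],[0,0,0,0,0,0.4,0],[0,0,0,0,0,0.4,0]]])

```text
time: 12.15
tool_pos: [0.6477, 0.0703, 0.113]
ee_rot: [3.141, 0.002, 2.714]
wrist_force: [-8.3, 2.1, 10.2]
width: 0.0159
```

Run:
```python
from h import *
post()
```

```text
t 12.15 gap -0.0011 y 0.3339 under 0.0442 yawerr 0.07 rp [1.7996e+02 1.1000e-01] F xyz post -8.42 -1.56 10.16 T -0.387 1.26 -0.028 w 0.01591969668124541
```

Seated at 44.2 mm: only 0.3 mm of movement for 7.5 N more. Relaxing, opening, then rising away.

Call:
drive_tool(series=[[[0,0,0,0,0,0,0],[0,0,0,0,0,0,10],[0,0,0,0,0,0,25],[0,0,0,0,0,0,45],[0,0,0,0,0,0,45],[0,0,0,0,0,0,45],[0,0,0,0,0,0,45],[0,0,0,0,0,0,45],[0,0,0,0,0,0,45]]])

```text
time: 13.05
tool_pos: [0.6478, 0.0702, 0.113]
ee_rot: [3.141, 0.002, 2.714]
wrist_force: [0.6, 0.2, -0.6]
width: 0.0426
```

Run:
```python
from h import *
post()
```

```text
t 13.05 gap -0.0012 y 0.3339 under 0.0442 yawerr 0.08 rp [1.7996e+02 1.2000e-01] F xyz post 0.49 0.5 -0.6 T -0.031 -0.003 0.031 w 0.042603744737282
```

Call:
drive_tool(series=[[[0,0,0,0,0,-1,45],[0,0,0,0,0,-3,45],[0,0,0,0,0,-6,45],[0,0,0,0,0,-9,45],[0,0,0,0,0,-12,45],[0,0,0,3,4,-13,45],[0,0,0,6,8,-13,45],[0,0,0,9,12,-13,45],[0,0,0,11,15,-13,45],[0,0,0,11,15,-13,45],[0,0,0,11,15,-13,45],[0,0,0,11,15,-13,45]]])

```text
time: 14.25
tool_pos: [0.6101, 0.2514, 0.2433]
ee_rot: [3.141, 0.003, 2.712]
wrist_force: [-0.4, -0.8, 0.2]
width: 0.0422
```

Run:
```python
from h import *
post()
s=snap('scene','s9'); big(s,250,370,150,270,5,'s9b')
s=snap('wrist','w9'); s=snap('top','t9');
```

```text
t 14.25 gap 0.1085 y 0.4829 under 0.1745 yawerr 0.01 rp [1.7997e+02 1.7000e-01] F xyz post -0.04 -0.87 0.17 T 0.028 -0.001 0.025 w 0.042205707049921354
```

View pics/s9b.png

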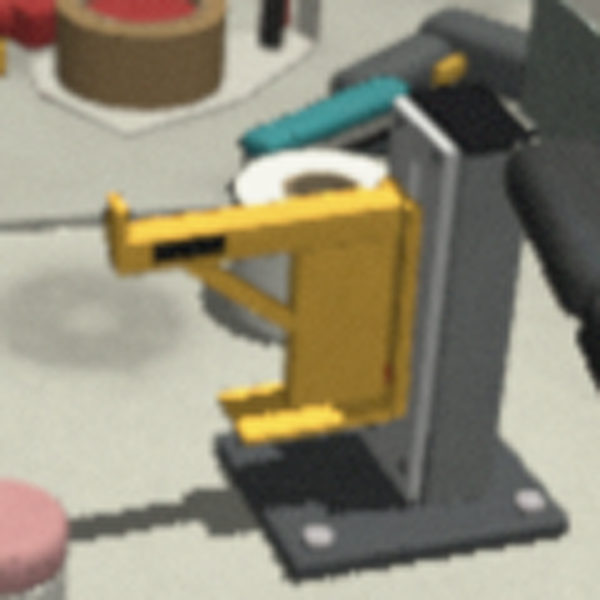

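View pics/w9.png

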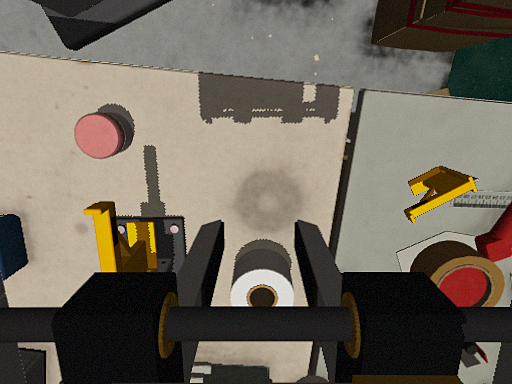

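View pics/t9.png

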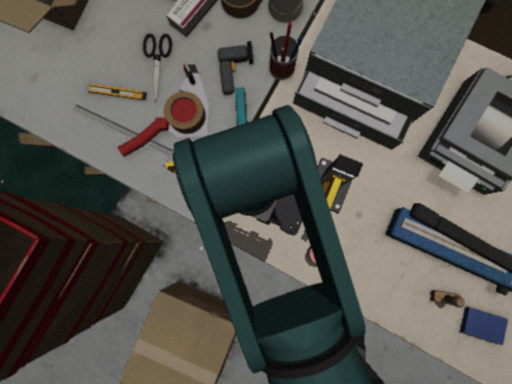

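The hanger hangs upright and flush on the post, with red visible in the window at (388,372) of the crop. I'll check the height numerically and look closer at the clip.

Run:
```python
from h import *
vv,uu=np.mgrid[:384,:512]
for n in ['t9','w9','s9']:
    s=pickle.load(open(f'pics/{n}.pkl','rb')); P=cloud(s); im=s['img'].astype(int); b,g,r=im[...,0],im[...,1],im[...,2]
    X=P@EX-FX; Y=P@EY
    m=(r>90)&(b<r*.6)&(X>-.115)&(X<-.01)&(abs(Y-.3345)<.007)&(P[...,2]>.12)&(P[...,2]<.147)
    if m.sum():
        # top surface = mode
        z=P[m][:,2]; hi=z>np.percentile(z,60) if n=='s9' else z>0
        print(n,m.sum(),np.percentile(z,[10,50,90,98]).round(4))
        k=abs(z-np.percentile(z,85))<.003; print('pitch',np.polyfit(X[m][k],z[k],1))
    m=(r>90)&(b<r*.6)&(abs(Y-.3345)<.018)&(X>-.12)&(X<.02)&(P[...,2]>.03)&(P[...,2]<.17)
    print('ext X',X[m].min(),X[m].max(),'z',P[m][:,2].min(),P[m][:,2].max(),'Y',Y[m].min(),Y[m].max())
    red=(r>70)&(g<r*.4)&(b<r*.4)&(abs(Y-.3345)<.02)&(X>-.02)&(X<.01)&(P[...,2]<.08)&(P[...,2]>.04)
    print('red',red.sum(),X[red].round(4),Y[red].round(4),P[red][:,2].round(4))
s=pickle.load(open('pics/s9.pkl','rb')); big(s,310,345,205,245,15,'s9c')
```

```text
t9 173 [0.1371 0.1389 0.1407 0.142 ]
pitch [0.01548564 0.13992284]
ext X -0.07686174822388725 -0.0039879294342550775 z 0.046211351229611744 0.14279025821423724 Y 0.3216786835151149 0.3492163604976447
red 0 [] [] []
w9 855 [0.1365 0.1374 0.1384 0.139 ]
pitch [0.01779627 0.13895791]
ext X -0.11994976686401054 -0.002986946481227215 z 0.04408980353461232 0.15323065950944273 Y 0.31744162892057465 0.3514018799554035
red 0 [] [] []
s9 272 [0.1248 0.1373 0.1387 0.1394]
pitch [0.01573588 0.13869868]
ext X -0.11935977145828086 0.0001853494340358086 z 0.030058554344463195 0.14940794371872188 Y 0.3165394784128932 0.35241259328214714
red 0 [] [] []
```

View pics/s9c.png

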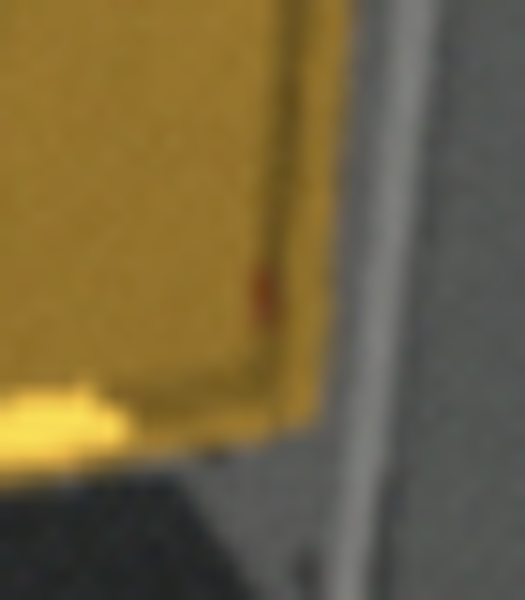

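Run:
```python
from h import *
s=pickle.load(open('pics/s9.pkl','rb'))
for x in (-.004,0):
  for z in (.053,.056,.059):
    p=EX*(FX+x)+EY*(.3345-.006)+np.array([0,0,z]); u,v=proj(s,p)[0]; print(x,z,((u-310+.5)*15).round(),((v-205+.5)*15).round())
for y in (-.005,-.006):
  p=EX*(FX-.004)+EY*(.3345+y)+np.array([0,0,.052]); u,v=proj(s,p)[0]; print('bar top front',((u-310+.5)*15).round(),((v-205+.5)*15).round())
s=snap('scene','s10'); print(robot.get_obs()['time'])
```

```text
-0.004 0.053 277.0 344.0
-0.004 0.056 279.0 325.0
-0.004 0.059 281.0 306.0
0 0.053 304.0 340.0
0 0.056 306.0 321.0
0 0.059 308.0 302.0
bar top front 273.0 346.0
bar top front 276.0 350.0
14.45
```

The red patch at crop column 265 fits the clip standing 4 mm proud (predicted 277) rather than pushed in (304). Handing in.

```bash
python3 -c "
from h import *
print(robot.close_job())"
```

```text
the job is handed in; nothing more can be done
None
```

The yellow hanger arm is on the post, fully home and released, with the red clip sprung out over its cross bar. I handed the job in at about 14.5 s.

- **Finding the slots:** The cameras put the slots about 4 mm to the +y side of the post's middle, so I lined the tabs up by eye. They went in on the first try, and no sideways search was needed.
- **Pressing home:** I brought the back face up until it touched the post at about 3 N, then pressed down. The wrist readings I took were about 9 N of downward press while the clip was pushed in, and about 13 N at final seating. The force fell off between heights of 53 and 46 mm as the clip sprang out, and the hanger stopped at about 44 mm (nominal 45, within the 2 mm calibration).
- **Checks after letting go:**
  - **Hanger:** It sits flush, with its arm top at about 139 mm (140 expected) and a slight droop of 0.9°.
  - **Clip:** Red shows in the window where a clip that is out should be. The web hides most of it, so that check rests on a few pixels and the force drop.
  - **Surroundings:** The robot was clear of everything. I didn't re-measure the label roll and the jar, but both were still standing in the last pictures and the gripper never went near enough to touch them.

No check failed.

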